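# Stack the blue cool packs with spacer sticks

## Task

Stack the two blue cool packs on the white board with an air gap between them: lay either blue pack inside the red outline on the board, then lay the two yellow spacer sticks across it, one centred along each of its white bands, and then lay the other blue pack flat on the sticks, squarely above the lower pack. Set things down without dropping them, and leave the green pack, the thermometer and the dose cup where they are.

Things in the scene. Friction and masses are not known exactly. Their poses are not given: they have to be found in the camera images.
- blue_pack_a: one of two alike dark blue rigid plastic cool packs, 140 long x 56 wide x 24 mm high; lies flat; origin at the centre of its underside, x along its length, y across, z up. Its top carries two white bands, 16 mm wide, running across it with centre lines 45 mm either side of the middle (x = +45 and -45 mm), and a pale rectangle in the middle. A round filler cap, 16 mm across, sticks out 8 mm at the +x end, clear of the ground. About 0.2 kg
- blue_pack_b: the other dark blue cool pack, same size and frame: 140 x 56 x 24 mm; origin at the centre of its underside, x along its length (filler cap at +x), white bands at x = +45 and -45 mm
- stick_a: one of two alike yellow plastic spacer sticks, 100 long x 16 wide x 16 mm high, 25 g; origin at the centre of its underside, x along its length, z up
- stick_b: the other yellow spacer stick, same size and frame
- stack_board: fixed white board, 180 x 120 mm, 12 mm thick, flat, without rims; origin at the centre of its underside, x along its length, top face at z = 12 mm. A red outline, 150 x 60 mm inside, is printed in the middle of its top, its length along the board's x: the place of the lower pack
- green_pack: green cool pack of the same shape and size as the blue ones (140 x 56 x 24 mm, same frame); to be left alone
- thermometer: flat white thermometer with a dark display, 85 x 30 x 14 mm; origin at the centre of its underside, x along its length; to be left alone
- dose_cup: frosted dose cup with a white lid and mouthpiece, 71 mm wide, 126 mm high, standing on the grey board; origin at the centre of its underside; to be left alone
- grey_board: fixed grey grooved board, 180 x 120 x 12 mm, not the place for the packs; origin at the centre of its underside, x along its length
Not all that is in view belongs to the job. What is shaped like the blue_pack_b but orange is not meant. Leave any purple look-alike of the stick_b alone.

How it is judged:
On the way, in this order (a step that is already met when the one before it is completed fails the run):
1. one blue pack lies released inside the red outline on the white board (((x of blue_pack_a in the frame of stack_board between -0.014 and 0.014 m and y of blue_pack_a in the frame of stack_board between -0.014 and 0.014 m and z of blue_pack_a in the frame of stack_board between 0.008 and 0.016 m and angle between the x axis of blue_pack_a and the x axis of stack_board, either way round below 0.2 rad and contact force between the fingers and blue_pack_a below 0.1 N and linear speed of blue_pack_a below 0.02 m/s) or (x of blue_pack_b in the frame of stack_board between -0.014 and 0.014 m and y of blue_pack_b in the frame of stack_board between -0.014 and 0.014 m and z of blue_pack_b in the frame of stack_board between 0.008 and 0.016 m and angle between the x axis of blue_pack_b and the x axis of stack_board, either way round below 0.2 rad and contact force between the fingers and blue_pack_b below 0.1 N and linear speed of blue_pack_b below 0.02 m/s))), for 0.2 s.
2. both sticks lie released across that pack, one on each white band (((x of blue_pack_a in the frame of stack_board between -0.014 and 0.014 m and y of blue_pack_a in the frame of stack_board between -0.014 and 0.014 m and z of blue_pack_a in the frame of stack_board between 0.008 and 0.016 m and angle between the x axis of blue_pack_a and the x axis of stack_board, either way round below 0.2 rad and ((x of stick_a in the frame of blue_pack_a between 0.033 and 0.057 m and y of stick_a in the frame of blue_pack_a between -0.014 and 0.014 m and z of stick_a in the frame of blue_pack_a between 0.02 and 0.028 m and angle between the x axis of each of stick_a, stick_b and the y axis of blue_pack_a, either way round below 0.2 rad and x of stick_b in the frame of blue_pack_a between -0.057 and -0.033 m and y of stick_b in the frame of blue_pack_a between -0.014 and 0.014 m and z of stick_b in the frame of blue_pack_a between 0.02 and 0.028 m) or (x of stick_a in the frame of blue_pack_a between -0.057 and -0.033 m and y of stick_a in the frame of blue_pack_a between -0.014 and 0.014 m and z of stick_a in the frame of blue_pack_a between 0.02 and 0.028 m and angle between the x axis of each of stick_a, stick_b and the y axis of blue_pack_a, either way round below 0.2 rad and x of stick_b in the frame of blue_pack_a between 0.033 and 0.057 m and y of stick_b in the frame of blue_pack_a between -0.014 and 0.014 m and z of stick_b in the frame of blue_pack_a between 0.02 and 0.028 m)) and contact force between the fingers and stick_a below 0.1 N and linear speed of each of stick_a, stick_b below 0.02 m/s and contact force between the fingers and stick_b below 0.1 N) or (x of blue_pack_b in the frame of stack_board between -0.014 and 0.014 m and y of blue_pack_b in the frame of stack_board between -0.014 and 0.014 m and z of blue_pack_b in the frame of stack_board between 0.008 and 0.016 m and angle between the x axis of blue_pack_b and the x axis of stack_board, either way round below 0.2 rad and ((x of stick_a in the frame of blue_pack_b between 0.033 and 0.057 m and y of stick_a in the frame of blue_pack_b between -0.014 and 0.014 m and z of stick_a in the frame of blue_pack_b between 0.02 and 0.028 m and angle between the x axis of each of stick_a, stick_b and the y axis of blue_pack_b, either way round below 0.2 rad and x of stick_b in the frame of blue_pack_b between -0.057 and -0.033 m and y of stick_b in the frame of blue_pack_b between -0.014 and 0.014 m and z of stick_b in the frame of blue_pack_b between 0.02 and 0.028 m) or (x of stick_a in the frame of blue_pack_b between -0.057 and -0.033 m and y of stick_a in the frame of blue_pack_b between -0.014 and 0.014 m and z of stick_a in the frame of blue_pack_b between 0.02 and 0.028 m and angle between the x axis of each of stick_a, stick_b and the y axis of blue_pack_b, either way round below 0.2 rad and x of stick_b in the frame of blue_pack_b between 0.033 and 0.057 m and y of stick_b in the frame of blue_pack_b between -0.014 and 0.014 m and z of stick_b in the frame of blue_pack_b between 0.02 and 0.028 m)) and contact force between the fingers and stick_a below 0.1 N and linear speed of each of stick_a, stick_b below 0.02 m/s and contact force between the fingers and stick_b below 0.1 N))), for 0.2 s.
At the end, for the whole second after the job is handed in: One blue pack in the red outline, a stick across it on each white band, the other blue pack level on the sticks above it; each within 14 mm (12 mm off a band, 4 mm in height) and 0.2 rad, released, at rest. Green pack, thermometer, cup within 20 mm of their start (((x of blue_pack_a in the frame of stack_board between -0.014 and 0.014 m and y of blue_pack_a in the frame of stack_board between -0.014 and 0.014 m and z of blue_pack_a in the frame of stack_board between 0.008 and 0.016 m and angle between the x axis of blue_pack_a and the x axis of stack_board, either way round below 0.2 rad and ((x of stick_a in the frame of blue_pack_a between 0.033 and 0.057 m and y of stick_a in the frame of blue_pack_a between -0.014 and 0.014 m and z of stick_a in the frame of blue_pack_a between 0.02 and 0.028 m and angle between the x axis of each of stick_a, stick_b and the y axis of blue_pack_a, either way round below 0.2 rad and x of stick_b in the frame of blue_pack_a between -0.057 and -0.033 m and y of stick_b in the frame of blue_pack_a between -0.014 and 0.014 m and z of stick_b in the frame of blue_pack_a between 0.02 and 0.028 m) or (x of stick_a in the frame of blue_pack_a between -0.057 and -0.033 m and y of stick_a in the frame of blue_pack_a between -0.014 and 0.014 m and z of stick_a in the frame of blue_pack_a between 0.02 and 0.028 m and angle between the x axis of each of stick_a, stick_b and the y axis of blue_pack_a, either way round below 0.2 rad and x of stick_b in the frame of blue_pack_a between 0.033 and 0.057 m and y of stick_b in the frame of blue_pack_a between -0.014 and 0.014 m and z of stick_b in the frame of blue_pack_a between 0.02 and 0.028 m)) and x of blue_pack_b in the frame of blue_pack_a between -0.014 and 0.014 m and y of blue_pack_b in the frame of blue_pack_a between -0.014 and 0.014 m and z of blue_pack_b in the frame of blue_pack_a between 0.036 and 0.044 m and angle between the x axis of blue_pack_b and the x axis of blue_pack_a, either way round below 0.2 rad and angle between blue_pack_b's own z axis and vertical below 0.06 rad) or (x of blue_pack_b in the frame of stack_board between -0.014 and 0.014 m and y of blue_pack_b in the frame of stack_board between -0.014 and 0.014 m and z of blue_pack_b in the frame of stack_board between 0.008 and 0.016 m and angle between the x axis of blue_pack_b and the x axis of stack_board, either way round below 0.2 rad and ((x of stick_a in the frame of blue_pack_b between 0.033 and 0.057 m and y of stick_a in the frame of blue_pack_b between -0.014 and 0.014 m and z of stick_a in the frame of blue_pack_b between 0.02 and 0.028 m and angle between the x axis of each of stick_a, stick_b and the y axis of blue_pack_b, either way round below 0.2 rad and x of stick_b in the frame of blue_pack_b between -0.057 and -0.033 m and y of stick_b in the frame of blue_pack_b between -0.014 and 0.014 m and z of stick_b in the frame of blue_pack_b between 0.02 and 0.028 m) or (x of stick_a in the frame of blue_pack_b between -0.057 and -0.033 m and y of stick_a in the frame of blue_pack_b between -0.014 and 0.014 m and z of stick_a in the frame of blue_pack_b between 0.02 and 0.028 m and angle between the x axis of each of stick_a, stick_b and the y axis of blue_pack_b, either way round below 0.2 rad and x of stick_b in the frame of blue_pack_b between 0.033 and 0.057 m and y of stick_b in the frame of blue_pack_b between -0.014 and 0.014 m and z of stick_b in the frame of blue_pack_b between 0.02 and 0.028 m)) and x of blue_pack_a in the frame of blue_pack_b between -0.014 and 0.014 m and y of blue_pack_a in the frame of blue_pack_b between -0.014 and 0.014 m and z of blue_pack_a in the frame of blue_pack_b between 0.036 and 0.044 m and angle between the x axis of blue_pack_a and the x axis of blue_pack_b, either way round below 0.2 rad and angle between blue_pack_a's own z axis and vertical below 0.06 rad)) and contact force between the fingers and blue_pack_a below 0.1 N and linear speed of each of blue_pack_a, blue_pack_b, stick_a, stick_b below 0.02 m/s and contact force between the fingers and blue_pack_b below 0.1 N and contact force between the fingers and stick_a below 0.1 N and contact force between the fingers and stick_b below 0.1 N and distance of each of green_pack, thermometer, dose_cup from where it was at the start of the episode below 0.02 m); the robot touches nothing.
It fails at once if a pack or stick is dropped or thrown (falls free, touching nothing, faster than 0.8 m/s, about 33 mm) ((contact force between anything else and blue_pack_a below 0.05 N and linear speed of blue_pack_a above 0.8 m/s) or (contact force between anything else and blue_pack_b below 0.05 N and linear speed of blue_pack_b above 0.8 m/s) or (contact force between anything else and stick_a below 0.05 N and linear speed of stick_a above 0.8 m/s) or (contact force between anything else and stick_b below 0.05 N and linear speed of stick_b above 0.8 m/s)).
It fails at once if the green pack, the thermometer or the dose cup is moved by more than 20 mm (distance of any of green_pack, thermometer, dose_cup from where it was at the start of the episode above 0.02 m).
It also fails if it takes over 112 s, if anything falls off the work surface, if the arm or the gripper's body presses on something with over 40 N, if the wrist force passes 120 N, or if a joint passes its speed limit or range.

## Robot

A 7-joint arm with a two-finger parallel gripper is mounted at the origin on the work surface. World frame = base frame: x ahead of the robot, y to its left, z up, the work surface at z = 0. Lengths are in m, angles in rad, forces in N, time in s.
With the tool pointing down it reaches from about 0.425 to 0.95 m from the base axis. Payload 16.7 kg.
Tool frame: the origin (TCP) lies midway between the tips of the shut fingers; the grasp point (between the pads) lies 19 mm behind it; z points along the fingers, x is the direction in which the jaws open and shut, and the axes are right-handed (so a half turn about z gives the same grasp; the last joint's range is limited). The gripper opens to 94 mm and grips with 3 to 60 N. Pads are 16 mm wide; open, the fingers measure 119 mm over their backs; the gripper's body (75 mm by 177 mm) begins 78 mm behind the grasp point.
Start: joints at [1.115, 0.426, 0.074, 1.606, -0.034, 1.111, -0.067], TCP at [0.203, -0.644, 0.205] pointing down, gripper open.
Joint ranges: [-2.85, 2.85], [-0.5, 2.14], [-1.23, 1.37], [0.21, 2.46], [-1.02, 4.16], [0.16, 2.05], [-2.73, 2.73]. Speed limits (rad/s): [1.89, 1.89, 2.39, 2.39, 3.01, 3.01, 3.01].

## Interface

Orientations are given as a 3x3 rotation matrix whose columns are the frame's x, y, z axes.
In Python, from cell import observe, get_image, calibration, close_job gives the robot as it stands. The module is installed in compiled form; this text tells all that it offers.
- The arm moves only by the shell command python3 -m creep 'ROWS' [FORCE]. ROWS is JSON, a list of rows, each an object with "xyz": the shift along the tool's x, y, z in m, a list of three; "rot": the turn, a rotation vector about the tool's x, y, z in degrees, a list of three; "jaw": the gripper command: -1 is shut, 1 is fully open, values between are in proportion. A call has 1 to 10 rows; each row shifts and turns the pose as measured when the row begins, along the tool's axes as they then stand; what a row does not reach is not made up. A row lasts 1/10 s, in which the tool goes at most 50 mm and 8.59 degrees, less where a joint would pass 70% of its speed; a pose out of reach is approached as far as the arm can. A call with a gripper value outside its range is refused whole. The fingers move at their own pace and stop on an object; FORCE is the grip in N (left out, the last holds). Time passes only in rows, so rows that do not move let the fingers close. It gives the time, the measured TCP pose, the force and the opening at its end, in the units of the state.
- observe(): the state, without advancing time (a new reading comes with each control period).
- get_image(name): name is "scene" or "top"; returns the picture (420x560x3 uint8, red, green, blue); there is no depth.
- calibration(name): a dict with "K" (3x3 intrinsics, pixels), "D" ([k1, k2, p1, p2, k3] as OpenCV has them; the pictures are not rectified), "camera_from_world" (4x4, takes a point from world to camera coordinates). Camera axes: x right, y down, z forward; pixel columns grow to the right and rows downward; lengths in m; the calibration is good to about 2 mm. A picture is of the moment at which its call begins. calibration takes no time and is no camera call.
- close_job(): hands the job in, once; it reports no verdict.
The state is a dict: "time": time; "qpos": joint angles; "qd": joint speeds; "effort": joint torques, N m; "tool_pos": TCP position; "eef_rot": TCP orientation; "ft_force": force on the tool from outside, world axes, zero at the start; "ft_torque": the same for the moment, N m; "grip_width": opening from 0.0 (shut) to 1.0 (fully open).
Only numpy, scipy, OpenCV 4.12 (cv2) and the standard library are available. Lean on these libraries where they do the work, as an engineer would, in place of code of your own. Each camera call takes 0.05 s, during which the arm holds its last target. There are 200 camera calls.

## Working session

There is one attempt and no reset: what is moved stays moved. The work goes in short steps, Python scripts to look and compute and a shell command to move; the robot and the scene stay as the last step left them, time stands still between calls to the robot, and variables do not carry over. Pictures are saved under pics/ and viewed, about 12 in all and at most 16, crops included, and the job is handed in when it is done.

```bash
mkdir -p pics; python3 - <<'E'
from cell import *
import cv2,numpy as np
for n in("top","scene"):
    cv2.imwrite(f"pics/{n}0.png",get_image(n)[:,:,::-1]); c=calibration(n); print(n,np.round(c["K"],1).tolist(),np.round(c["D"],3),np.round(c["camera_from_world"],3).tolist())
o=observe();print(o["time"],o["tool_pos"],np.round(o["eef_rot"],3).tolist(),o["grip_width"])
E
```

```text
top [[476.9, 0.0, 277.5], [0.0, 476.9, 201.6], [0.0, 0.0, 1.0]] [-0.12  0.    0.    0.    0.  ] [[0.026, -1.0, 0.001, 0.005], [-0.994, -0.026, -0.105, 0.445], [0.105, 0.002, -0.994, 0.954], [0.0, 0.0, 0.0, 1.0]]
scene [[467.3, 0.0, 267.4], [0.0, 467.3, 205.7], [0.0, 0.0, 1.0]] [0.011 0.    0.    0.    0.   ] [[-0.758, 0.652, -0.019, 0.331], [0.411, 0.456, -0.789, -0.135], [-0.506, -0.606, -0.614, 1.367], [0.0, 0.0, 0.0, 1.0]]
0.1 [ 0.20305518 -0.64333339  0.20486462] [[0.301, -0.954, -0.0], [-0.954, -0.301, 0.001], [-0.001, 0.0, -1.0]] 0.9985761721183272
```

View pics/top0.png

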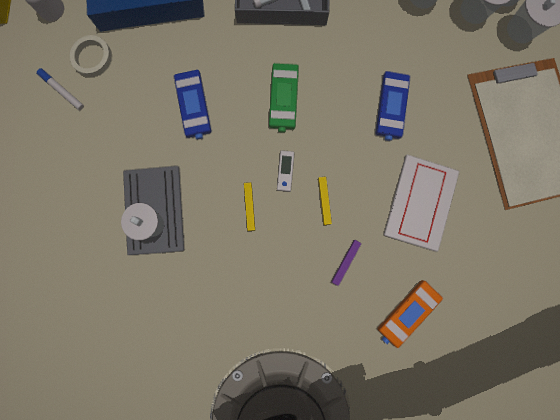

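View pics/scene0.png

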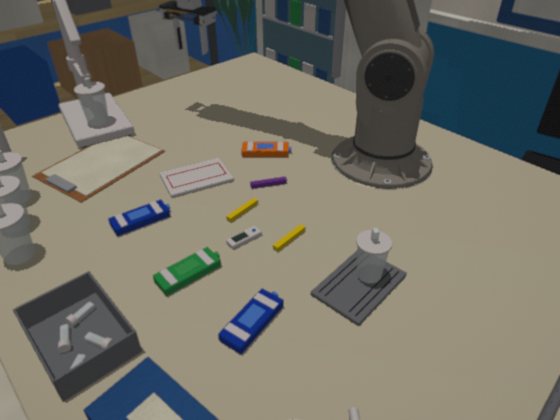

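The top view shows blue packs at about (193,103) and (393,105), sticks at (249,207) and (325,201), and the red outline around (422,203). The arm is out of the top view. Next I'll measure all of these.

```bash
cat > h.py <<'E'
import cv2,numpy as np
from cell import *
def ray(px,z,cam="top"):
    c=calibration(cam);T=np.array(c["camera_from_world"]);R,t=T[:3,:3],T[:3,3]
    u=cv2.undistortPoints(np.float64(px).reshape(-1,1,2),np.array(c["K"]),np.array(c["D"])).reshape(-1,2)
    d=np.c_[u,np.ones(len(u))]@R; o=-R.T@t
    return o+d*((z-o[2])/d[:,2])[:,None]
def blobs(m,amin):
    n,l,s,c=cv2.connectedComponentsWithStats(m.astype(np.uint8))
    return [l==i for i in range(1,n) if s[i,4]>=amin]
def rect(mask,z,cam="top"):
    "pixels cast on plane z -> centre, size, heading of the long axis (deg)"
    v,u=np.nonzero(mask);p=ray(np.c_[u,v],z,cam)[:,:2]
    (c,s,a)=cv2.minAreaRect((p*1000).astype(np.float32))
    if s[0]<s[1]: a+=90;s=s[::-1]
    return np.round(c,1),np.round(s,1),round((a+90)%180-90,1)
def masks(cam="top"):
    im=get_image(cam);h=cv2.cvtColor(im,cv2.COLOR_RGB2HSV).astype(int);H,S,V=h[...,0],h[...,1],h[...,2]
    return im,dict(yellow=(abs(H-26)<6)&(S>170)&(V>100),blue=(abs(H-115)<12)&(S>120)&(V>50),
      pale=(abs(H-112)<8)&(S>80)&(S<215)&(V>160),red=((H<6)|(H>174))&(S>90)&(V>90),white=(S<60)&(V>150))
def tool(o=None):
    o=o or observe();R=o["eef_rot"];return np.round(np.array(o["tool_pos"])*1000,1),"jaw deg",round(float(np.degrees(np.arctan2(R[1][0],R[0][0]))),1)
E
python3 - <<'E'
from h import *
im,m=masks()
for k,z,a in(("yellow",.016,80),("blue",.024,300),("pale",.024,60),("red",.012,60),("white",.024,60)):
    for b in blobs(m[k],a):
        v,u=np.nonzero(b);print(k,int(u.mean()),int(v.mean()),len(u),*rect(b,z))
for p in((192,92),(197,78),(393,98),(200,115)):print(p,cv2.cvtColor(im,cv2.COLOR_RGB2HSV)[p[1],p[0]])
E
```

```text
yellow 324 200 351 [451.  -80.5] [98.9 15.3] 7.8
yellow 248 206 361 [434.8  75.7] [99.4 15.5] 6.2
blue 122 4 830 [870.3 337.2] [239.7  34.7] 89.5
blue 192 103 1263 [646.5 202.8] [149.   54.8] 13.7
blue 392 105 1275 [ 655.6 -221.2] [148.1  56.7] -8.3
blue 411 313 328 [ 222.6 -260.5] [47.8 28.4] -42.4
pale 411 314 265 [ 222.2 -261. ] [47.7 27.1] -42.4
red 421 205 280 [ 452.7 -286.7] [156.1  65.5] -15.7
white 284 73 128 [718.6   8.2] [47.5 13. ] 88.0
white 187 81 126 [697.3 215.1] [46.8 12.8] -76.7
white 396 82 135 [ 707.  -230.6] [47.3 14.5] 82.6
white 489 114 111 [ 647.9 -437.5] [52.5 30.1] 15.3
white 282 114 136 [628.7  11.6] [48.4 12.7] 88.9
white 526 142 650 [ 598. -507.] [101.8  93.2] 24.8
white 194 121 133 [609.4 194.7] [46.6 12.8] -76.4
white 390 122 148 [ 617.4 -217.8] [47.7 14.4] 82.4
white 499 156 69 [ 555.  -454.9] [37.  17.3] 12.7
white 284 173 267 [510.8   2.8] [80.6 26.2] -3.4
white 421 203 2173 [ 451.3 -282.9] [173.7 114.6] -15.9
white 550 167 156 [ 534.2 -569.3] [43.  41.6] -87.6
white 421 202 1894 [ 451.1 -282.9] [147.3  57.6] -15.7
white 511 189 166 [ 481.9 -474.4] [48.7 43.3] 42.6
white 139 220 931 [398.1 302.3] [73.7 72.3] -88.2
white 426 297 169 [ 255. -291.] [47.  14.6] 46.4
white 396 330 177 [ 189.2 -230.2] [47.9 14.3] 46.3
(192, 92) [110 155 155]
(197, 78) [  0  13 157]
(393, 98) [110 152 156]
(200, 115) [116 177 121]
```

```bash
cat >> h.py <<'E'
def go(x,y,z=None,jaw=None):
    "shift left to do, in tool axes (mm), and turn about tool z (deg)"
    o=observe();R=np.array(o["eef_rot"]);p=np.array(o["tool_pos"])*1000
    d=np.array([x,y,p[2] if z is None else z])-p
    print(round(o["time"],1),*tool(o),"shift",np.round(R.T@d,1),"turn",None if jaw is None else round(float(-((jaw-tool(o)[2]+90)%180-90)),1),
     "tilt",np.round(R[:2,2],4),"F",np.round(o["ft_force"],1),"w",round(o["grip_width"]*94,1),"q",np.round(o["qpos"],2))
E
python3 -m creep '[{"xyz":[0,0,0],"rot":[0,0,8.5],"jaw":1},{"xyz":[0,0,0],"rot":[0,0,8.5],"jaw":1},{"xyz":[0,0,0],"rot":[0,0,8.5],"jaw":1},{"xyz":[-0.036,-0.03,0],"rot":[0,0,0],"jaw":1},{"xyz":[-0.036,-0.03,0],"rot":[0,0,0],"jaw":1},{"xyz":[-0.036,-0.03,0],"rot":[0,0,0],"jaw":1},{"xyz":[-0.036,-0.03,0],"rot":[0,0,0],"jaw":1},{"xyz":[-0.036,-0.03,0],"rot":[0,0,0],"jaw":1},{"xyz":[-0.036,-0.03,0],"rot":[0,0,0],"jaw":1},{"xyz":[-0.036,-0.03,0],"rot":[0,0,0],"jaw":1}]' 20
python3 -c "
from h import *
go(662.2,-224.2,80,-98.1)"
```

```text
time: 1.15
tool_pos: [0.45, -0.4234, 0.2019]
eef_rot: [[-0.166, -0.986, -0.005], [-0.986, 0.166, 0.002], [-0.001, 0.005, -1.0]]
ft_force: [1.2, -1.0, -0.3]
grip_width: 0.999
1.1 [ 450.  -423.4  201.9] jaw deg -99.6 shift [-231.5 -176.8  121.3] turn -1.5 tilt [-0.0051  0.0021] F [ 1.2 -1.  -0.3] w 93.9 q [ 0.61  0.34  0.06  1.74 -0.02  1.07 -1.07]
```

```bash
python3 -m creep '[{"xyz":[-0.038,-0.029,0.01],"rot":[0,0,-1.5],"jaw":1},{"xyz":[-0.038,-0.029,0.01],"rot":[0,0,0],"jaw":1},{"xyz":[-0.038,-0.029,0.01],"rot":[0,0,0],"jaw":1},{"xyz":[-0.038,-0.029,0.01],"rot":[0,0,0],"jaw":1},{"xyz":[-0.038,-0.029,0.01],"rot":[0,0,0],"jaw":1},{"xyz":[-0.03,-0.025,0.01],"rot":[0,0,0],"jaw":1},{"xyz":[0,0,0.03],"rot":[0,0,0],"jaw":1},{"xyz":[0,0,0],"rot":[0,0,0],"jaw":1}]'  >/dev/null
python3 -c "
from h import *
go(662.2,-224.2,60,-98.1)"
```

```text
1.9 [ 658.5 -215.   108. ] jaw deg -97.5 shift [ 8.9 -5.1 47.9] turn 0.6 tilt [-0.0043  0.0045] F [-0.9  0.1 -0.4] w 94.3 q [ 0.25  0.55 -0.03  1.64  0.02  0.96 -1.49]
```

```bash
python3 -m creep '[{"xyz":[0.009,-0.005,0.04],"rot":[0,0,0.6],"jaw":1},{"xyz":[0,0,0],"rot":[0,0,0],"jaw":1}]'  >/dev/null
python3 -c "
from h import *
go(662.2,-224.2,6,-98.1)
cv2.imwrite('pics/t1.png',cv2.resize(get_image('scene')[130:340,60:340],None,fx=2.5,fy=2.5)[:,:,::-1])"
```

```text
2.1 [ 662.4 -224.8   68.6] jaw deg -98.1 shift [-0.4 -0.  62.6] turn -0.0 tilt [-0.004   0.0043] F [-0.9 -0.7 -0.7] w 93.7 q [ 0.26  0.6  -0.03  1.64  0.02  0.9  -1.49]
```

View pics/t1.png

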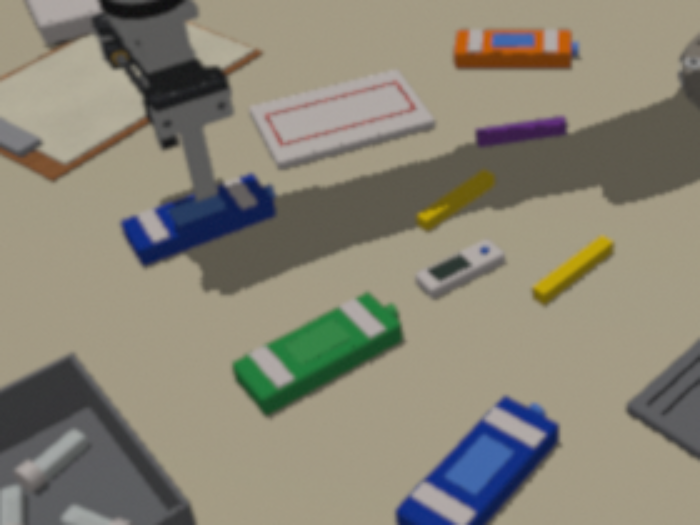

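The gripper is over the middle of the pack (crop about (200,190)). I'll lower it and grip.

```bash
python3 -m creep '[{"xyz":[0,0,0.03],"rot":[0,0,0],"jaw":1},{"xyz":[0,0,0.022],"rot":[0,0,0],"jaw":1},{"xyz":[0,0,0.008],"rot":[0,0,0],"jaw":1},{"xyz":[0,0,0],"rot":[0,0,0],"jaw":-1},{"xyz":[0,0,0],"rot":[0,0,0],"jaw":-1},{"xyz":[0,0,0],"rot":[0,0,0],"jaw":-1},{"xyz":[0,0,0],"rot":[0,0,0],"jaw":-1},{"xyz":[0,0,0],"rot":[0,0,0],"jaw":-1}]' 25 >/dev/null
python3 -c "
from h import *
go(662.2,-224.2,6,-98.1)"
```

```text
3.0 [ 671.9 -228.9   29.4] jaw deg -98.2 shift [-3.2 10.7 23.2] turn -0.1 tilt [ 0.019  -0.0015] F [ 0.1 -0.1 -0.2] w 57.3 q [ 0.26  0.65 -0.03  1.66  0.02  0.82 -1.49]
```

```bash
python3 -m creep '[{"xyz":[0,0,0],"rot":[0,0,0],"jaw":0.4}]' 25 >/dev/null
python3 -c "
from h import *
go(662.2,-224.2,6,-98.1);print(np.round(observe()['qd'],3))
cv2.imwrite('pics/t2.png',cv2.resize(get_image('scene')[130:270,80:280],None,fx=3,fy=3)[:,:,::-1])"
```

```text
3.1 [ 672.1 -228.9   29.9] jaw deg -98.2 shift [-3.2 11.  23.7] turn -0.1 tilt [ 0.0195 -0.0016] F [0.3 0.6 0.3] w 62.6 q [ 0.26  0.65 -0.03  1.66  0.02  0.82 -1.49]
[-0.001 -0.004 -0.001 -0.002 -0.001  0.003  0.001]
```

View pics/t2.png

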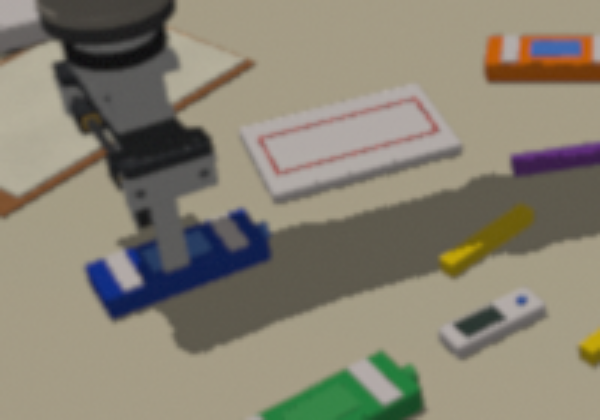

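```bash
for i in 1 2; do python3 -m creep '[{"xyz":[0,0,0],"rot":[0,0,0],"jaw":1}]' 25 >/dev/null; python3 -c "
from h import *
go(662.2,-224.2,6,-98.1)"; done
python3 -m creep '[{"xyz":[-0.003,0.011,0],"rot":[0,0,0],"jaw":1}]' 25 >/dev/null; python3 -c "
from h import *
go(662.2,-224.2,6,-98.1)"
python3 -m creep '[{"xyz":[0,0,0.01],"rot":[0,0,0],"jaw":1}]' 25 ; python3 -c "
from h import *
go(662.2,-224.2,6,-98.1)"
```

```text
3.2 [ 672.1 -228.9   29.8] jaw deg -98.2 shift [-3.2 10.9 23.6] turn -0.1 tilt [ 0.0194 -0.0015] F [-0.  -1.  -0.7] w 70.6 q [ 0.26  0.65 -0.03  1.66  0.02  0.82 -1.49]
3.4 [ 672.1 -228.8   29.8] jaw deg -98.2 shift [-3.1 10.9 23.6] turn -0.1 tilt [ 0.0193 -0.0015] F [-0.6 -0.3  0.3] w 78.1 q [ 0.26  0.65 -0.03  1.66  0.02  0.82 -1.49]
3.5 [ 662.  -224.5   29.4] jaw deg -98.2 shift [-0.3  0.3 23.4] turn -0.1 tilt [ 0.0198 -0.0017] F [ 0.5  0.3 -0. ] w 86.4 q [ 0.26  0.63 -0.03  1.69  0.02  0.8  -1.5 ]
time: 3.55
tool_pos: [0.6615, -0.2241, 0.02]
eef_rot: [[-0.143, -0.99, 0.021], [-0.99, 0.143, -0.002], [-0.001, -0.021, -1.0]]
ft_force: [1.0, 0.3, 0.0]
grip_width: 0.989
3.5 [ 661.5 -224.1   20. ] jaw deg -98.2 shift [ 0.  -0.5 14. ] turn -0.1 tilt [ 0.0205 -0.0018] F [1.  0.3 0. ] w 92.9 q [ 0.26  0.64 -0.03  1.69  0.02  0.79 -1.5 ]
```

```bash
python3 -m creep '[{"xyz":[0,0,0.007],"rot":[-1.2,0,0],"jaw":1},{"xyz":[0,0,0.005],"rot":[0,0,0],"jaw":1}]' 25 >/dev/null; python3 -c "
from h import *
go(662.2,-224.2,6,-98.1)"
python3 -m creep '[{"xyz":[0,0,0],"rot":[0,0,0],"jaw":-1},{"xyz":[0,0,0],"rot":[0,0,0],"jaw":-1},{"xyz":[0,0,0],"rot":[0,0,0],"jaw":-1},{"xyz":[0,0,0],"rot":[0,0,0],"jaw":-1},{"xyz":[0,0,0],"rot":[0,0,0],"jaw":-1},{"xyz":[0,0,0],"rot":[0,0,0],"jaw":-1},{"xyz":[0,0,0],"rot":[0,0,0],"jaw":-1}]' 25 >/dev/null; python3 -c "
from h import *
go(662.2,-224.2,6,-98.1)"
```

```text
3.8 [ 660.6 -223.7    6.3] jaw deg -98.2 shift [ 0.2 -1.6  0.3] turn -0.1 tilt [-0.0031  0.0017] F [1.4 0.3 0.7] w 93.9 q [ 0.26  0.67 -0.03  1.68  0.02  0.8  -1.5 ]
4.5 [ 660.3 -223.7    4.9] jaw deg -98.2 shift [ 0.2 -1.9 -1.1] turn -0.1 tilt [-0.0047  0.0021] F [-0.2 -0.1 -2. ] w 56.0 q [ 0.26  0.67 -0.03  1.68  0.02  0.8  -1.5 ]
```

```bash
python3 -m creep '[{"xyz":[0,0,-0.01],"rot":[0,0,0],"jaw":-1},{"xyz":[0,0,-0.02],"rot":[0,0,0],"jaw":-1},{"xyz":[0,0,-0.02],"rot":[0,0,0],"jaw":-1},{"xyz":[0,0,-0.02],"rot":[0,0,0],"jaw":-1},{"xyz":[0,0,0],"rot":[0,0,0],"jaw":-1}]'  >/dev/null; python3 -c "
from h import *
go(452.7,-286.7,75,-105.7)"
```

```text
5.0 [ 660.3 -223.8   79.2] jaw deg -98.2 shift [ 91.9 196.5   5.2] turn 7.5 tilt [-0.0054  0.0023] F [ 1.   0.1 -1.9] w 55.4 q [ 0.26  0.58 -0.03  1.64  0.02  0.92 -1.49]
```

```bash
python3 -m creep '[{"xyz":[0.012,0.026,0],"rot":[0,0,0],"jaw":-1},{"xyz":[0.013,0.028,0],"rot":[0,0,0],"jaw":-1},{"xyz":[0.013,0.028,0],"rot":[0,0,0],"jaw":-1},{"xyz":[0.013,0.028,0],"rot":[0,0,0],"jaw":-1},{"xyz":[0.013,0.028,0],"rot":[0,0,0],"jaw":-1},{"xyz":[0.013,0.028,0],"rot":[0,0,0],"jaw":-1},{"xyz":[0,0,0],"rot":[0,0,4],"jaw":-1},{"xyz":[0,0,0],"rot":[0,0,3],"jaw":-1}]'  >/dev/null; python3 -c "
from h import *
go(452.7,-286.7,75,-105.7)"
```

```text
5.8 [ 476.4 -276.8   77.4] jaw deg -105.3 shift [15.8 20.2  2.6] turn 0.4 tilt [-0.0062  0.0034] F [ 0.6  0.8 -2.3] w 55.9 q [ 0.41  0.38  0.    1.99 -0.    0.77 -1.43]
```

```bash
python3 -m creep '[{"xyz":[0.008,0.011,0],"rot":[0.4,0,0.4],"jaw":-1},{"xyz":[0.008,0.011,0],"rot":[0,0,0],"jaw":-1},{"xyz":[0,0,0.02],"rot":[0,0,0],"jaw":-1},{"xyz":[0,0,0.018],"rot":[0,0,0],"jaw":-1},{"xyz":[0,0,0],"rot":[0,0,0],"jaw":-1}]'  >/dev/null; python3 -c "
from h import *
go(452.7,-286.7,17,-105.7)"
```

```text
6.2 [ 445.2 -288.2   38.3] jaw deg -105.6 shift [-3.5 -6.8 21.3] turn 0.1 tilt [0.0006 0.0007] F [ 1.   0.8 -2.2] w 55.4 q [ 0.45  0.41  0.01  2.07 -0.01  0.66 -1.38]
```

```bash
python3 -m creep '[{"xyz":[-0.0035,-0.005,0],"rot":[0,0,0],"jaw":-1},{"xyz":[0,0,0.007],"rot":[0,0,0],"jaw":-1},{"xyz":[0,0,0.005],"rot":[0,0,0],"jaw":-1},{"xyz":[0,0,0.004],"rot":[0,0,0],"jaw":-1}]'  >/dev/null; python3 -c "
from h import *
go(452.7,-286.7,17,-105.7)"
```

```text
6.7 [ 451.7 -286.9   23.3] jaw deg -105.5 shift [-0.5 -0.9  6.3] turn 0.2 tilt [ 0.0027 -0.0003] F [-0.2  0.1 -2.1] w 55.8 q [ 0.44  0.44  0.01  2.06 -0.01  0.63 -1.39]
```

```bash
python3 -m creep '[{"xyz":[0,0.001,0.003],"rot":[0,0,0],"jaw":-1},{"xyz":[0,0,0.002],"rot":[0,0,0],"jaw":-1},{"xyz":[0,0,0.001],"rot":[0,0,0],"jaw":-1}]'  >/dev/null; python3 -c "
from h import *
go(452.7,-286.7,17,-105.7)"
```

```text
7.0 [ 450.7 -286.5   16.7] jaw deg -105.5 shift [-0.4 -2.  -0.3] turn 0.2 tilt [ 0.0026 -0.0003] F [0.3 0.2 6.3] w 55.5 q [ 0.44  0.45  0.    2.07 -0.01  0.62 -1.39]
```

```bash
python3 -m creep '[{"xyz":[0,0,0],"rot":[0,0,0],"jaw":0.3},{"xyz":[0,0,0],"rot":[0,0,0],"jaw":0.8},{"xyz":[0,0,0],"rot":[0,0,0],"jaw":0.8},{"xyz":[0,0,0],"rot":[0,0,0],"jaw":0.8},{"xyz":[0,0,-0.02],"rot":[0,0,0],"jaw":0.8},{"xyz":[0,0,-0.03],"rot":[0,0,0],"jaw":1},{"xyz":[0,0,-0.03],"rot":[0,0,0],"jaw":1},{"xyz":[0,0,0],"rot":[0,0,0],"jaw":0}]'  >/dev/null; python3 -c "
from h import *
go(451,-80.5,60,7.8+90)"
```

```text
7.8 [ 450.3 -286.5   99.4] jaw deg -105.5 shift [-198.7   54.4   39.4] turn -23.3 tilt [0.0017 0.0001] F [ 0.5 -0.5 -0.2] w 89.0 q [ 0.44  0.32  0.01  2.02 -0.01  0.79 -1.39]
```

```bash
python3 -m creep '[{"xyz":[0,0,0],"rot":[0,0,-7.8],"jaw":0},{"xyz":[0,0,0],"rot":[0,0,-7.8],"jaw":0},{"xyz":[0,0,0],"rot":[0,0,-7.8],"jaw":0},{"xyz":[-0.02,0,0],"rot":[0,0,0],"jaw":0},{"xyz":[-0.03,0,0],"rot":[0,0,0],"jaw":0},{"xyz":[-0.03,0,0],"rot":[0,0,0],"jaw":0},{"xyz":[-0.03,0,0],"rot":[0,0,0],"jaw":0},{"xyz":[-0.03,0,0],"rot":[0,0,0],"jaw":0},{"xyz":[-0.03,0,0],"rot":[0,0,0],"jaw":0},{"xyz":[0,0,0],"rot":[0,0,0],"jaw":0}]'  >/dev/null; python3 -c "
from h import *
im,m=masks()
for b in blobs(m['white'],100):
    r=rect(b,.036)
    if abs(r[0]-[452,-287]).max()<90: print('white',*r)
for b in blobs(m['pale'],60): print('pale',*rect(b,.036))
for b in blobs(m['yellow'],60): print('y',*rect(b,.016))
cv2.imwrite('pics/t3.png',cv2.resize(im[110:290,220:480],None,fx=3,fy=3)[:,:,::-1])
go(451,-80.5,60,7.8+90)"
```

```text
pale [649.3 202.4] [50.  30.7] 14.1
y [483.4 -75.7] [33.7 15.9] 8.9
y [434.1  75.7] [98.7 15.4] 6.3
8.8 [ 421.5 -110.2   97.2] jaw deg -82.2 shift [-25.5 -33.2  37.2] turn -0.0 tilt [ 0.0019 -0.0003] F [ 0.3  0.4 -0.6] w 46.7 q [ 0.26  0.19 -0.17  2.22  0.05  0.74 -1.37]
```

View pics/t3.png

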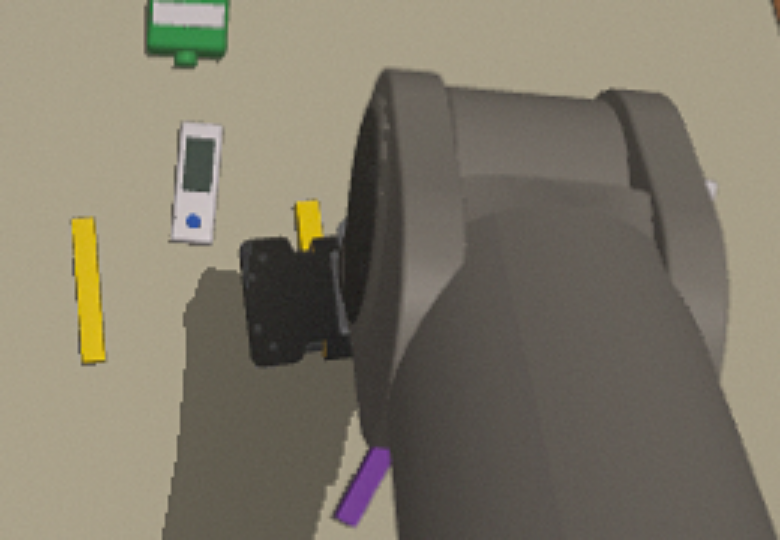

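The arm hides the board in this view. The right stick is under the gripper at crop (310,225). I'll carry on to the stick.

```bash
python3 -m creep '[{"xyz":[-0.013,-0.017,0],"rot":[0,0,0],"jaw":0},{"xyz":[-0.013,-0.017,0],"rot":[0,0,0],"jaw":0},{"xyz":[0,0,0.015],"rot":[0,0,0],"jaw":0},{"xyz":[0,0,0.015],"rot":[0,0,0],"jaw":0},{"xyz":[0,0,0],"rot":[0,0,0],"jaw":0}]'  >/dev/null; python3 -c "
from h import *
im,m=masks('scene')
for k,z in(('white',.036),('pale',.036),('blue',.036)):
  for b in blobs(m[k],25):
    r=rect(b,z,'scene')
    if abs(r[0]-[452,-287]).max()<90: print(k,*r)
go(451,-80.5,4,7.8+90)
cv2.imwrite('pics/t4.png',cv2.resize(im[130:270,100:340],None,fx=3,fy=3)[:,:,::-1])"
```

```text
pale [ 453.9 -286.7] [46.  24.5] -14.4
blue [ 458.9 -269.2] [144.6  77.1] -15.0
9.3 [453.  -81.1  66.9] jaw deg -82.8 shift [-1.   2.1 62.8] turn -0.6 tilt [ 0.0036 -0.0013] F [-0.3 -0.9  1. ] w 46.7 q [ 0.2   0.28 -0.18  2.19  0.08  0.68 -1.49]
```

View pics/t4.png

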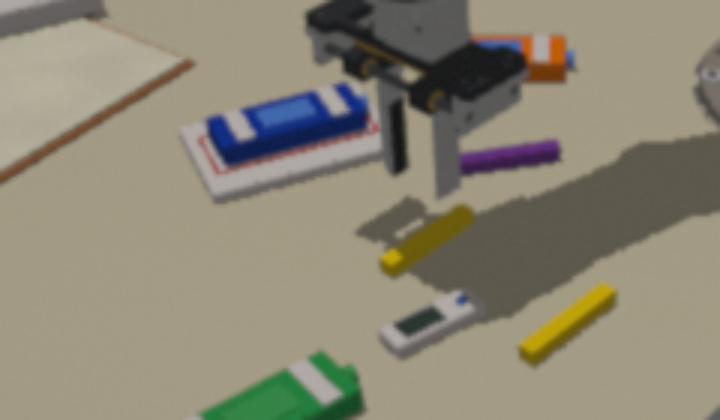

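The pack lies inside the red outline, with its pale patch at (453.9,-286.7). Now lowering onto the stick.

```bash
python3 -m creep '[{"xyz":[-0.001,0.002,0.012],"rot":[0,0,-0.6],"jaw":0},{"xyz":[0,0,0.012],"rot":[0,0,0],"jaw":0},{"xyz":[0,0,0.01],"rot":[0,0,0],"jaw":0},{"xyz":[0,0,0.008],"rot":[0,0,0],"jaw":0},{"xyz":[0,0,0],"rot":[0,0,0],"jaw":0}]'  >/dev/null; python3 -c "
from h import *
go(451,-80.5,4,7.8+90)"
```

```text
9.8 [451.  -81.7  22.3] jaw deg -82.3 shift [-1.3 -0.1 18.3] turn -0.1 tilt [ 0.0047 -0.0018] F [ 0.9  0.4 -0.2] w 47.2 q [ 0.19  0.35 -0.17  2.22  0.11  0.57 -1.51]
```

```bash
python3 -m creep '[{"xyz":[-0.001,0,0.009],"rot":[0,0,0],"jaw":0},{"xyz":[0,0,0.006],"rot":[0,0,0],"jaw":0},{"xyz":[0,0,0],"rot":[0,0,0],"jaw":0},{"xyz":[0,0,0],"rot":[0,0,0],"jaw":-1},{"xyz":[0,0,0],"rot":[0,0,0],"jaw":-1},{"xyz":[0,0,0],"rot":[0,0,0],"jaw":-1},{"xyz":[0,0,0],"rot":[0,0,0],"jaw":-1},{"xyz":[0,0,0],"rot":[0,0,0],"jaw":-1},{"xyz":[0,0,0],"rot":[0,0,0],"jaw":-1}]' 15 >/dev/null; python3 -c "
from h import *
go(451,-80.5,4,7.8+90)"
```

```text
10.8 [451.8 -80.7   6.8] jaw deg -82.3 shift [-0.3  0.7  2.8] turn -0.1 tilt [ 0.0062 -0.0019] F [-0.5  0.4 -0.1] w 16.1 q [ 0.18  0.38 -0.16  2.23  0.12  0.53 -1.52]
```

```bash
python3 -m creep '[{"xyz":[0,0,-0.01],"rot":[0,0,0],"jaw":-1},{"xyz":[0,0,-0.02],"rot":[0,0,0],"jaw":-1},{"xyz":[0,0,-0.02],"rot":[0,0,0],"jaw":-1},{"xyz":[0,0,-0.02],"rot":[0,0,0],"jaw":-1},{"xyz":[0,0,-0.02],"rot":[0,0,-6],"jaw":-1},{"xyz":[0,0,0],"rot":[0,0,-8],"jaw":-1},{"xyz":[0,0,0],"rot":[0,0,-8],"jaw":-1},{"xyz":[0,0,0],"rot":[0,0,-8],"jaw":-1},{"xyz":[0,0,0],"rot":[0,0,-8],"jaw":-1},{"xyz":[0,0,0],"rot":[0,0,-8],"jaw":-1}]' 15 >/dev/null; python3 -c "
from h import *
go(496.4,-298.7,90,-15.5)"
```

```text
11.8 [451.2 -80.3 107.7] jaw deg -34.7 shift [161.3 153.9  18.8] turn -19.2 tilt [ 0.0097 -0.0033] F [-0.7 -0.9 -0.1] w 16.0 q [ 0.33  0.21 -0.32  2.16  0.1   0.77 -0.67]
```

```bash
python3 -m creep '[{"xyz":[0,0,0],"rot":[0,0,-8],"jaw":-1},{"xyz":[0,0,0],"rot":[0,0,-8],"jaw":-1},{"xyz":[0,0,0],"rot":[0,0,-3.2],"jaw":-1},{"xyz":[0.013,0.025,0],"rot":[0,0,0],"jaw":-1},{"xyz":[0.016,0.03,0],"rot":[0,0,0],"jaw":-1},{"xyz":[0.016,0.03,0],"rot":[0,0,0],"jaw":-1},{"xyz":[0.016,0.03,0],"rot":[0,0,0],"jaw":-1},{"xyz":[0.016,0.03,0],"rot":[0,0,0],"jaw":-1},{"xyz":[0.014,0.025,0],"rot":[0,-0.5,0],"jaw":-1},{"xyz":[0,0,0],"rot":[0,0,0],"jaw":-1}]' 15 >/dev/null; python3 -c "
from h import *
go(496.4,-298.7,70,-15.5)"
```

```text
12.8 [ 498.7 -274.8  117.7] jaw deg -14.1 shift [ 3.3 23.6 47.8] turn 1.4 tilt [ 0.0055 -0.0045] F [0.8 0.6 0.3] w 15.9 q [ 0.61  0.36 -0.27  1.92  0.13  0.87  0.03]
```

```bash
python3 -m creep '[{"xyz":[0.003,0.023,0],"rot":[0,0,1.4],"jaw":-1},{"xyz":[0,0,0],"rot":[0,-0.3,0],"jaw":-1},{"xyz":[0,0,0.015],"rot":[0,0,0],"jaw":-1},{"xyz":[0,0,0.015],"rot":[0,0,0],"jaw":-1},{"xyz":[0,0,0.012],"rot":[0,0,0],"jaw":-1},{"xyz":[0,0,0],"rot":[0,0,0],"jaw":-1}]' 15 >/dev/null; python3 -c "
from h import *
go(496.4,-298.7,43.5,-15.5)"
```

```text
13.3 [ 494.9 -297.1   73.8] jaw deg -15.5 shift [ 1.9  1.1 30.3] turn -0.0 tilt [ 0.0002 -0.0023] F [0.5 0.1 0.4] w 16.0 q [ 0.62  0.43 -0.24  1.93  0.14  0.8   0.03]
```

```bash
python3 -m creep '[{"xyz":[0.002,0.001,0.01],"rot":[0,0,0],"jaw":-1},{"xyz":[0,0,0.008],"rot":[0,0,0],"jaw":-1},{"xyz":[0,0,0.005],"rot":[0,0,0],"jaw":-1},{"xyz":[0,0,0],"rot":[0,0,0],"jaw":-1}]' 15 >/dev/null; python3 -c "
from h import *
go(496.4,-298.7,43.5,-15.5)
cv2.imwrite('pics/t5.png',cv2.resize(get_image('scene')[130:250,110:270],None,fx=4,fy=4)[:,:,::-1])"
```

```text
13.8 [ 496.8 -297.7   48.2] jaw deg -15.5 shift [-0.1  1.   4.7] turn -0.0 tilt [-0.0006 -0.0015] F [-0.1  0.5  0.2] w 15.8 q [ 0.62  0.47 -0.24  1.94  0.16  0.75  0.02]
```

View pics/t5.png

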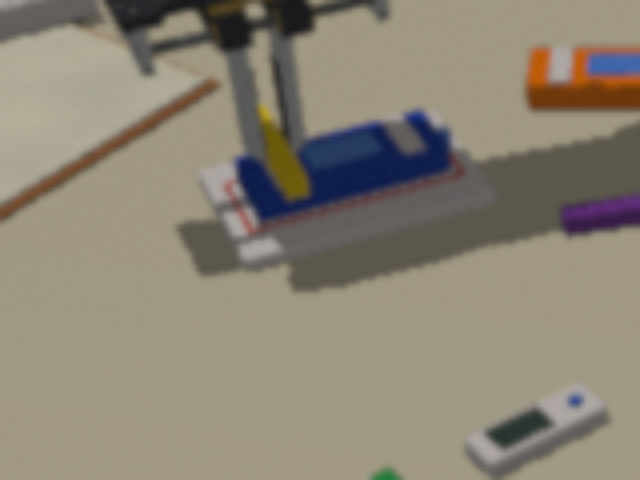

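The stick is over the far band (crop about (285,165)) and squarely across it. I'll lower the last few millimetres.

```bash
python3 -m creep '[{"xyz":[0,0.001,0.003],"rot":[0,0,0],"jaw":-1},{"xyz":[0,0,0.0015],"rot":[0,0,0],"jaw":-1},{"xyz":[0,0,0],"rot":[0,0,0],"jaw":-1}]' 15 >/dev/null; python3 -c "
from h import *
go(496.4,-298.7,43.5,-15.5)"
```

```text
14.1 [ 497.1 -299.2   44.5] jaw deg -15.5 shift [-0.8 -0.3  1. ] turn -0.0 tilt [ 0.0009 -0.0024] F [ 0.2 -0.3 -0.4] w 16.0 q [ 0.62  0.48 -0.23  1.94  0.16  0.74  0.02]
```

```bash
python3 -m creep '[{"xyz":[0,0,0.002],"rot":[0,0,0],"jaw":-1}]' 15 |grep -E "pos|force"; python3 -m creep '[{"xyz":[0,0,0],"rot":[0,0,0],"jaw":-0.4},{"xyz":[0,0,0],"rot":[0,0,0],"jaw":-0.3},{"xyz":[0,0,0],"rot":[0,0,0],"jaw":-0.3},{"xyz":[0,0,-0.02],"rot":[0,0,0],"jaw":-0.3},{"xyz":[0,0,-0.02],"rot":[0,0,0],"jaw":-0.3},{"xyz":[0,0,-0.03],"rot":[0,0,0],"jaw":0},{"xyz":[0,0,0],"rot":[0,0,0],"jaw":0}]' >/dev/null; python3 -c "
from h import *
go(434.5,75.7,80,6.2-90)"
```

```text
tool_pos: [0.4973, -0.2994, 0.0428]
ft_force: [-0.0, 0.0, -0.5]
14.9 [ 496.9 -298.8  114.6] jaw deg -15.5 shift [-159.9 -344.4   34. ] turn 68.3 tilt [ 0.0001 -0.0017] F [-0.2 -0.3  0.6] w 45.2 q [ 0.63  0.38 -0.25  1.9   0.12  0.88  0.05]
```

```bash
python3 -m creep '[{"xyz":[-0.01,-0.02,0],"rot":[0,0,0],"jaw":0},{"xyz":[-0.016,-0.034,0],"rot":[0,0,0],"jaw":0},{"xyz":[-0.016,-0.034,0],"rot":[0,0,0],"jaw":0},{"xyz":[-0.016,-0.034,0],"rot":[0,0,0],"jaw":0},{"xyz":[-0.016,-0.034,0],"rot":[0,0,0],"jaw":0},{"xyz":[-0.016,-0.034,0],"rot":[0,0,0],"jaw":0},{"xyz":[-0.016,-0.034,0],"rot":[0,0,0],"jaw":0},{"xyz":[-0.016,-0.034,0],"rot":[0,0,0],"jaw":0},{"xyz":[-0.01,-0.02,0],"rot":[0,0,0],"jaw":0}]' >/dev/null; python3 -c "
from h import *
go(434.5,75.7,80,6.2-90)"
```

```text
15.8 [441.8  11.2 112.3] jaw deg -15.8 shift [-24.8 -60.1  32. ] turn 68.0 tilt [ 0.0028 -0.0041] F [-0.6 -0.1 -0.1] w 46.6 q [ 0.22  0.19 -0.43  2.18  0.12  0.79 -0.57]
```

```bash
python3 -m creep '[{"xyz":[-0.012,-0.03,0],"rot":[0,0,5],"jaw":0},{"xyz":[0,0,0],"rot":[0,0,8.5],"jaw":0},{"xyz":[0,0,0],"rot":[0,0,8.5],"jaw":0},{"xyz":[0,0,0],"rot":[0,0,8.5],"jaw":0},{"xyz":[0,0,0],"rot":[0,0,8.5],"jaw":0},{"xyz":[0,0,0],"rot":[0,0,8.5],"jaw":0},{"xyz":[0,0,0],"rot":[0,0,8.5],"jaw":0},{"xyz":[0,0,0],"rot":[0,0,8.5],"jaw":0},{"xyz":[0,0,0],"rot":[0,0,3],"jaw":0},{"xyz":[0,0,0],"rot":[0,0,0],"jaw":0}]' >/dev/null; python3 -c "
from h import *
go(434.5,75.7,80,6.2-90)"
```

```text
16.8 [436.1  49.  110.1] jaw deg -84.6 shift [-26.8  -0.9  30. ] turn -0.8 tilt [ 0.0023 -0.0034] F [-0.1  0.3  0.4] w 47.0 q [ 0.01  0.18 -0.3   2.19  0.08  0.78 -1.82]
```

```bash
python3 -m creep '[{"xyz":[-0.026,-0.001,0],"rot":[0,0,-0.8],"jaw":0},{"xyz":[0,0,0.014],"rot":[0,0,0],"jaw":0},{"xyz":[0,0,0.014],"rot":[0,0,0],"jaw":0},{"xyz":[0,0,0.014],"rot":[0,0,0],"jaw":0},{"xyz":[0,0,0.014],"rot":[0,0,0],"jaw":0},{"xyz":[0,0,0.012],"rot":[0,0,0],"jaw":0},{"xyz":[0,0,0],"rot":[0,0,0],"jaw":0}]' >/dev/null; python3 -c "
from h import *
go(434.5,75.7,5,6.2-90)"
```

```text
17.5 [435.   76.1  39.2] jaw deg -82.8 shift [ 0.2  0.6 34.2] turn 1.0 tilt [ 0.0038 -0.0026] F [-0.2 -0.8 -0.2] w 47.1 q [-0.06  0.31 -0.3   2.24  0.16  0.61 -1.93]
```

```bash
python3 -m creep '[{"xyz":[0,0.001,0.012],"rot":[0,0,1],"jaw":0},{"xyz":[0,0,0.012],"rot":[0,0,0],"jaw":0},{"xyz":[0,0,0.005],"rot":[0,0,0],"jaw":0},{"xyz":[0,0,0],"rot":[0,0,0],"jaw":0}]' >/dev/null; python3 -c "
from h import *
go(434.5,75.7,5,6.2-90)"
```

```text
17.9 [434.7  76.    9.9] jaw deg -83.6 shift [0.3 0.3 4.9] turn 0.2 tilt [ 0.0046 -0.0022] F [-0.2 -0.3 -0.3] w 47.1 q [-0.08  0.36 -0.28  2.26  0.2   0.54 -1.97]
```

```bash
python3 -m creep '[{"xyz":[0,0,0.004],"rot":[0,0,0],"jaw":0},{"xyz":[0,0,0],"rot":[0,0,0],"jaw":-1},{"xyz":[0,0,0],"rot":[0,0,0],"jaw":-1},{"xyz":[0,0,0],"rot":[0,0,0],"jaw":-1},{"xyz":[0,0,0],"rot":[0,0,0],"jaw":-1},{"xyz":[0,0,0],"rot":[0,0,0],"jaw":-1},{"xyz":[0,0,0],"rot":[0,0,0],"jaw":-1}]' 15 >/dev/null; python3 -c "
from h import *
go(434.5,75.7,5,6.2-90)"
python3 -m creep '[{"xyz":[0,0,-0.01],"rot":[0,0,0],"jaw":-1},{"xyz":[0,0,-0.02],"rot":[0,0,0],"jaw":-1},{"xyz":[0,0,-0.02],"rot":[0,0,0],"jaw":-1},{"xyz":[0,0,-0.02],"rot":[0,0,0],"jaw":-1},{"xyz":[0,0,-0.02],"rot":[0,0,0],"jaw":-1},{"xyz":[0,0,-0.02],"rot":[0,0,0],"jaw":-1},{"xyz":[0,0,0],"rot":[0,0,0],"jaw":-1}]' 15 >/dev/null; python3 -c "
from h import *
im,m=masks('scene')
for b in blobs(m['yellow'],40): print(*rect(b,.052,'scene'))
for b in blobs(m['pale'],30): print('pale',*rect(b,.036,'scene'))
im,m=masks('top')
for b in blobs(m['yellow'],60): print('top',*rect(b,.052))
for b in blobs(m['pale'],60): print('top pale',*rect(b,.036))
for b in blobs(m['white'],60):
    r=rect(b,.036)
    if abs(r[0]-[452,-287]).max()<90: print('white',*r)
go(409.6,-274.7,95,-15.5)
cv2.imwrite('pics/t6.png',cv2.resize(im[100:300,220:480],None,fx=3,fy=3)[:,:,::-1])"
```

```text
18.6 [435.8  76.2   7.1] jaw deg -83.5 shift [0.4 1.4 2.1] turn 0.3 tilt [ 0.0068 -0.0018] F [-0.   0.  -0.8] w 15.8 q [-0.08  0.37 -0.28  2.26  0.2   0.53 -1.98]
[ 503.7 -287.1] [110.5  15.2] 74.1
[391.7   7.6] [69.2 26.3] 6.6
pale [ 453.2 -286.5] [47.4 26.2] -14.0
pale [659.9 214.4] [47.6 27.9] 13.7
top [ 495.7 -298.2] [99.5 16.4] 73.9
top pale [649.  202.7] [49.6 29.9] 14.0
top pale [ 452.2 -287.8] [50.5 30. ] -15.6
top pale [ 223.9 -257.3] [47.2 28.2] -42.7
19.4 [433.1  76.5 122.7] jaw deg -83.5 shift [346.2  63.4  28.3] turn -68.0 tilt [ 0.0036 -0.0018] F [-0.1  0.4 -0.5] w 15.9 q [-0.02  0.16 -0.33  2.18  0.08  0.8  -1.86]
```

View pics/t6.png

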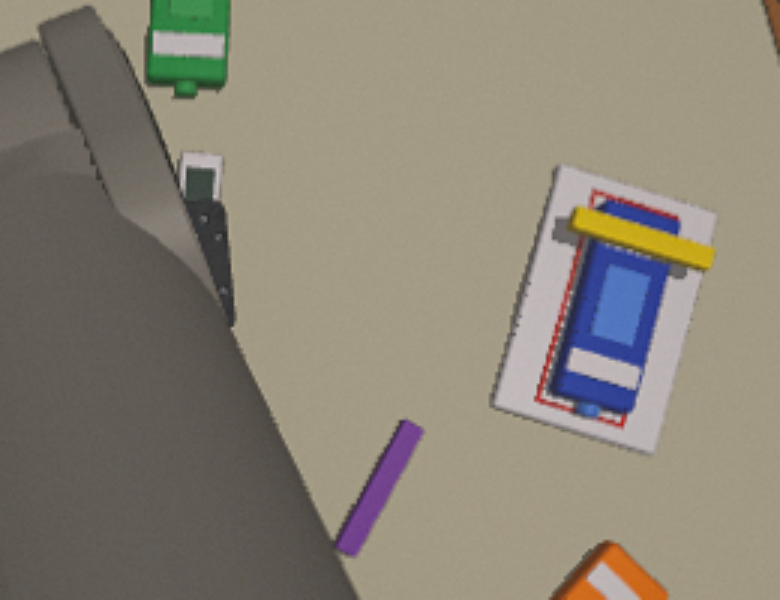

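```bash
python3 -m creep '[{"xyz":[0.01,-0.02,0],"rot":[0,0,0],"jaw":-1},{"xyz":[0.025,-0.02,0],"rot":[0,0,0],"jaw":-1},{"xyz":[0.035,0,0],"rot":[0,0,0],"jaw":-1},{"xyz":[0.035,0,0],"rot":[0,0,0],"jaw":-1},{"xyz":[0.035,0,0],"rot":[0,0,0],"jaw":-1},{"xyz":[0.035,0,0],"rot":[0,0,0],"jaw":-1},{"xyz":[0.035,0,0],"rot":[0,0,0],"jaw":-1},{"xyz":[0.035,0,0],"rot":[0,0,0],"jaw":-1},{"xyz":[0.035,0,0],"rot":[0,0,0],"jaw":-1},{"xyz":[0.02,0,0],"rot":[0,0,0],"jaw":-1}]' >/dev/null; python3 -c "
from h import *
go(409.2,-275.2,95,-15.6)"
python3 -m creep '[{"xyz":[0,0,0],"rot":[0,0,-8.5],"jaw":-1},{"xyz":[0,0,0],"rot":[0,0,-8.5],"jaw":-1},{"xyz":[0,0,0],"rot":[0,0,-8.5],"jaw":-1},{"xyz":[0,0,0],"rot":[0,0,-8.5],"jaw":-1},{"xyz":[0,0,0],"rot":[0,0,-8.5],"jaw":-1},{"xyz":[0,0,0],"rot":[0,0,-8.5],"jaw":-1},{"xyz":[0,0,0],"rot":[0,0,-8.5],"jaw":-1},{"xyz":[0,0,0],"rot":[0,0,-7.5],"jaw":-1},{"xyz":[0,0,0],"rot":[0,0,0],"jaw":-1}]' >/dev/null; python3 -c "
from h import *
go(409.2,-275.2,95,-15.6)"
```

```text
20.4 [ 504.5 -224.2  112.9] jaw deg -82.9 shift [ 38.9 100.7  18.9] turn -67.3 tilt [-0.0113  0.0006] F [0.1 0.1 0.3] w 15.9 q [ 0.41  0.34 -0.14  1.95  0.06  0.86 -1.21]
21.3 [ 497.6 -225.8  100.7] jaw deg -14.8 shift [-72.7  70.3   7.8] turn 0.8 tilt [-0.0281  0.0076] F [-0.2  0.2 -0.9] w 15.8 q [ 0.61  0.38 -0.37  1.95  0.18  0.87 -0.11]
```

```bash
python3 -m creep '[{"xyz":[0,0,-0.005],"rot":[0,1.7,0.8],"jaw":-1},{"xyz":[-0.018,0.018,0],"rot":[0,0,0],"jaw":-1},{"xyz":[-0.018,0.018,0],"rot":[0,0,0],"jaw":-1},{"xyz":[-0.018,0.018,0],"rot":[0,0,0],"jaw":-1},{"xyz":[-0.018,0.016,0],"rot":[0,0,0],"jaw":-1},{"xyz":[0,0,0],"rot":[0,0,0],"jaw":-1}]' >/dev/null; python3 -c "
from h import *
go(409.2,-275.2,80,-15.6)"
```

```text
21.9 [ 404.7 -272.7  103.9] jaw deg -17.1 shift [ 4.9  1.1 23.9] turn -1.5 tilt [ 0.0058 -0.0008] F [0.6 0.4 0.3] w 15.6 q [ 0.77  0.27 -0.35  2.1   0.13  0.79  0.04]
```

```bash
python3 -m creep '[{"xyz":[0.005,0.001,0],"rot":[0,-0.3,-1.5],"jaw":-1},{"xyz":[0,0,0.012],"rot":[0,0,0],"jaw":-1},{"xyz":[0,0,0.012],"rot":[0,0,0],"jaw":-1},{"xyz":[0,0,0.012],"rot":[0,0,0],"jaw":-1},{"xyz":[0,0,0],"rot":[0,0,0],"jaw":-1}]' >/dev/null; python3 -c "
from h import *
go(409.2,-275.2,43.5,-15.6)"
```

```text
22.4 [ 411.3 -273.9   64.5] jaw deg -15.8 shift [-1.7  1.9 21. ] turn -0.2 tilt [0.003  0.0004] F [ 0.4 -1.1 -0.5] w 15.8 q [ 0.75  0.34 -0.34  2.11  0.17  0.71  0.02]
```

```bash
python3 -m creep '[{"xyz":[-0.002,0.002,0.008],"rot":[0,0,0],"jaw":-1},{"xyz":[0,0,0.006],"rot":[0,0,0],"jaw":-1},{"xyz":[0,0,0.003],"rot":[0,0,0],"jaw":-1},{"xyz":[0,0,0],"rot":[0,0,0],"jaw":-1}]' >/dev/null; python3 -c "
from h import *
go(409.2,-275.2,43.1,-15.6)"
```

```text
22.8 [ 408.8 -274.6   45.1] jaw deg -15.7 shift [0.6 0.5 2. ] turn -0.1 tilt [0.0019 0.0016] F [-0.3 -0.4  0.1] w 15.4 q [ 0.75  0.37 -0.33  2.13  0.19  0.67  0.01]
```

```bash
python3 -m creep '[{"xyz":[0,0,0.002],"rot":[0,0,0],"jaw":-1}]' 15 |grep -E "pos|force"; python3 -m creep '[{"xyz":[0,0,0],"rot":[0,0,0],"jaw":-0.4},{"xyz":[0,0,0],"rot":[0,0,0],"jaw":-0.3},{"xyz":[0,0,0],"rot":[0,0,0],"jaw":-0.3},{"xyz":[0,0,-0.02],"rot":[0,0,0],"jaw":-0.3},{"xyz":[0,0,-0.02],"rot":[0,0,0],"jaw":-0.3},{"xyz":[0,0,-0.03],"rot":[0,0,0],"jaw":0.5},{"xyz":[0,0,-0.03],"rot":[0,0,0],"jaw":1},{"xyz":[0,0,0],"rot":[0,0,0],"jaw":1}]' >/dev/null; python3 -c "
from h import *
go(653.3,204.9,120,13.1-90)"
```

```text
tool_pos: [0.409, -0.2747, 0.0433]
ft_force: [-0.3, 0.3, 0.4]
23.7 [ 408.7 -274.6  147.4] jaw deg -15.7 shift [ 105.3 -527.8   28.8] turn 61.2 tilt [0.0024 0.0016] F [ 0.  -0.8  0. ] w 53.7 q [ 0.79  0.22 -0.37  2.05  0.1   0.89  0.09]
```

```bash
python3 -m creep '[{"xyz":[0.004,-0.02,0],"rot":[0,0,0],"jaw":1},{"xyz":[0.008,-0.038,0],"rot":[0,0,0],"jaw":1},{"xyz":[0.008,-0.038,0],"rot":[0,0,0],"jaw":1},{"xyz":[0.008,-0.038,0],"rot":[0,0,0],"jaw":1},{"xyz":[0.008,-0.038,0],"rot":[0,0,0],"jaw":1},{"xyz":[0.008,-0.038,0],"rot":[0,0,0],"jaw":1},{"xyz":[0.008,-0.038,0],"rot":[0,0,0],"jaw":1},{"xyz":[0.008,-0.038,0],"rot":[0,0,0],"jaw":1},{"xyz":[0.008,-0.038,0],"rot":[0,0,0],"jaw":1},{"xyz":[0.008,-0.038,0],"rot":[0,0,0],"jaw":1}]' >/dev/null; python3 -m creep '[{"xyz":[0,0,0],"rot":[0,0,8.5],"jaw":1},{"xyz":[0,0,0],"rot":[0,0,8.5],"jaw":1},{"xyz":[0,0,0],"rot":[0,0,8.5],"jaw":1},{"xyz":[0,0,0],"rot":[0,0,8.5],"jaw":1},{"xyz":[0,0,0],"rot":[0,0,8.5],"jaw":1},{"xyz":[0,0,0],"rot":[0,0,8.5],"jaw":1},{"xyz":[0,0,0],"rot":[0,0,8.5],"jaw":1},{"xyz":[0,0,0],"rot":[0,0,0],"jaw":1}]' >/dev/null; python3 -c "
from h import *
go(653.3,204.9,100,13.1-90)"
```

```text
25.5 [585.2  66.3 141.8] jaw deg -76.7 shift [-119.1  -98.2   41.9] turn 0.2 tilt [0.001  0.0003] F [-0.   1.4 -0.9] w 94.1 q [ 0.03  0.37 -0.31  1.85  0.14  0.94 -1.68]
```

```bash
python3 -m creep '[{"xyz":[-0.03,-0.025,0],"rot":[0,0,0],"jaw":1},{"xyz":[-0.03,-0.025,0],"rot":[0,0,0],"jaw":1},{"xyz":[-0.03,-0.025,0],"rot":[0,0,0],"jaw":1},{"xyz":[-0.025,-0.02,0],"rot":[0,0,0],"jaw":1},{"xyz":[0,0,0.015],"rot":[0,0,0],"jaw":1},{"xyz":[0,0,0.015],"rot":[0,0,0],"jaw":1},{"xyz":[0,0,0.015],"rot":[0,0,0],"jaw":1},{"xyz":[0,0,0],"rot":[0,0,0],"jaw":1}]' >/dev/null; python3 -c "
from h import *
go(653.3,204.9,60,13.1-90)"
```

```text
26.3 [651.2 202.1  90.8] jaw deg -75.0 shift [-2.2 -2.8 30.8] turn 1.9 tilt [-0.0014 -0.0017] F [-0.6 -1.1 -0.3] w 94.1 q [-0.17  0.57 -0.32  1.66  0.21  0.95 -1.87]
```

```bash
python3 -m creep '[{"xyz":[-0.002,-0.003,0],"rot":[0,0,1.9],"jaw":1},{"xyz":[0,0,0.014],"rot":[0,0,0],"jaw":1},{"xyz":[0,0,0.014],"rot":[0,0,0],"jaw":1},{"xyz":[0,0,0.014],"rot":[0,0,0],"jaw":1},{"xyz":[0,0,0.01],"rot":[0,0,0],"jaw":1},{"xyz":[0,0,0],"rot":[0,0,0],"jaw":1}]' >/dev/null; python3 -c "
from h import *
go(653.3,204.9,6,13.1-90)"
```

```text
26.9 [652.5 199.9  33.2] jaw deg -76.9 shift [-4.7 -2.  27.1] turn -0.0 tilt [-0.0033 -0.0038] F [ 0.4 -0.1 -0.2] w 93.9 q [-0.18  0.63 -0.3   1.69  0.23  0.85 -1.92]
```

```bash
python3 -m creep '[{"xyz":[-0.005,-0.002,0],"rot":[0,0,0],"jaw":1},{"xyz":[0,0,0.012],"rot":[0,0,0],"jaw":1},{"xyz":[0,0,0.01],"rot":[0,0,0],"jaw":1},{"xyz":[0,0,0.002],"rot":[0,0,0],"jaw":1}]' >/dev/null; python3 -c "
from h import *
go(653.3,204.9,6,13.1-90)"
```

```text
27.3 [653.8 206.3   7.9] jaw deg -76.9 shift [1.2 0.8 1.9] turn -0.0 tilt [-0.0021 -0.0031] F [-0.6 -0.1 -0.5] w 93.8 q [-0.2   0.67 -0.29  1.7   0.25  0.82 -1.94]
```

```bash
python3 -m creep '[{"xyz":[0.001,0.001,0.0015],"rot":[0,0,0],"jaw":1},{"xyz":[0,0,0],"rot":[0,0,0],"jaw":-1},{"xyz":[0,0,0],"rot":[0,0,0],"jaw":-1},{"xyz":[0,0,0],"rot":[0,0,0],"jaw":-1},{"xyz":[0,0,0],"rot":[0,0,0],"jaw":-1},{"xyz":[0,0,0],"rot":[0,0,0],"jaw":-1},{"xyz":[0,0,0],"rot":[0,0,0],"jaw":-1},{"xyz":[0,0,0],"rot":[0,0,0],"jaw":-1}]' 25 >/dev/null; python3 -c "
from h import *
go(653.3,204.9,6,13.1-90)"
python3 -m creep '[{"xyz":[0,0,-0.01],"rot":[0,0,0],"jaw":-1},{"xyz":[0,0,-0.02],"rot":[0,0,0],"jaw":-1},{"xyz":[0,0,-0.02],"rot":[0,0,0],"jaw":-1},{"xyz":[0,0,-0.02],"rot":[0,0,0],"jaw":-1},{"xyz":[0,0,-0.02],"rot":[0,0,0],"jaw":-1},{"xyz":[0,0,-0.02],"rot":[0,0,0],"jaw":-1},{"xyz":[0,0,-0.01],"rot":[0,0,0],"jaw":-1},{"xyz":[0,0,0],"rot":[0,0,0],"jaw":-1}]' >/dev/null; python3 -c "
from h import *
im,m=masks('top')
for b in blobs(m['yellow'],60): print('top',*rect(b,.052))
for b in blobs(m['pale'],60): print('top pale',*rect(b,.036))
go(452.5,-287.3,130,-15.6-90)
cv2.imwrite('pics/t7.png',cv2.resize(im[30:300,140:480],None,fx=2,fy=2)[:,:,::-1])"
```

```text
28.1 [653.3 204.9   6.8] jaw deg -76.9 shift [-0.   0.   0.8] turn -0.0 tilt [-0.0013 -0.0029] F [ 1.5 -0.8 -0.7] w 55.7 q [-0.19  0.67 -0.29  1.7   0.25  0.81 -1.94]
top [853.8 639.5] [56.  25.5] 2.1
top [ 495.6 -298. ] [99.9 16.3] 74.7
top [ 408.1 -273.8] [100.8  16. ] 73.6
top pale [ 513.  -304.7] [51.3  8.1] 74.7
top pale [ 453.5 -288.3] [72.3 51.4] -14.7
top pale [ 392.3 -272. ] [52.1 13. ] 71.3
28.9 [652.1 204.8 133.4] jaw deg -76.9 shift [433.9 306.2   6.1] turn 28.7 tilt [-0.0038 -0.0038] F [ 0.  -0.3 -1.9] w 56.0 q [-0.17  0.53 -0.32  1.63  0.19  1.02 -1.89]
```

View pics/t7.png

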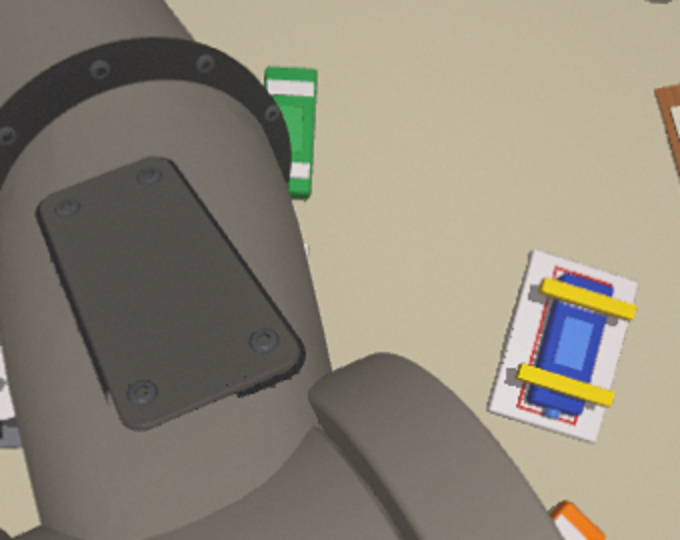

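```bash
python3 -m creep '[{"xyz":[0.014,0.01,0],"rot":[0,0,0],"jaw":-1},{"xyz":[0.028,0.02,0],"rot":[0,0,0],"jaw":-1},{"xyz":[0.03,0.021,0],"rot":[0,0,0],"jaw":-1},{"xyz":[0.03,0.021,0],"rot":[0,0,0],"jaw":-1},{"xyz":[0.03,0.021,0],"rot":[0,0,0],"jaw":-1},{"xyz":[0.03,0.021,0],"rot":[0,0,0],"jaw":-1},{"xyz":[0.03,0.021,0],"rot":[0,0,0],"jaw":-1},{"xyz":[0.03,0.021,0],"rot":[0,0,0],"jaw":-1},{"xyz":[0.03,0.021,0],"rot":[0,0,0],"jaw":-1},{"xyz":[0.015,0.01,0],"rot":[0,0,0],"jaw":-1}]' >/dev/null; python3 -c "
from h import *
go(452.3,-286.8,120,-15.6-90)"
```

```text
29.9 [ 515.5 -112.5  124.3] jaw deg -76.8 shift [155.3 101.2   6.5] turn 28.8 tilt [-0.0203 -0.0049] F [-0.3 -1.  -1.6] w 55.6 q [ 0.31  0.3  -0.26  1.99  0.11  0.88 -1.35]
```

```bash
python3 -m creep '[{"xyz":[0,0,0],"rot":[0,0,7.2],"jaw":-1},{"xyz":[0,0,0],"rot":[0,0,7.2],"jaw":-1},{"xyz":[0,0,0],"rot":[0,0,7.2],"jaw":-1},{"xyz":[0,0,0],"rot":[0,0,7.2],"jaw":-1},{"xyz":[0.03,0.002,0],"rot":[0,0,0],"jaw":-1},{"xyz":[0.03,0.002,0],"rot":[0,0,0],"jaw":-1},{"xyz":[0.03,0.002,0],"rot":[0,0,0],"jaw":-1},{"xyz":[0.03,0.002,0],"rot":[0,0,0],"jaw":-1},{"xyz":[0.03,0.002,0],"rot":[0,0,0],"jaw":-1},{"xyz":[0,0,0],"rot":[0,0,0],"jaw":-1}]' >/dev/null; python3 -c "
from h import *
go(452.3,-286.8,120,-15.6-90)
R=np.array(observe()['eef_rot']);print('down in tool',np.degrees(R.T@[0,0,-1]))"
```

```text
30.9 [ 444.4 -265.5  117.1] jaw deg -107.5 shift [ 18.  -13.8  -3.1] turn -1.9 tilt [-0.0367 -0.0032] F [ 0.2  0.2 -2.4] w 55.5 q [ 0.47  0.3  -0.08  2.01  0.05  0.87 -1.52]
down in tool [-0.8074757  -1.95138421 57.25684616]
```

```bash
python3 -m creep '[{"xyz":[0,0,0],"rot":[1.9,-0.8,-1.9],"jaw":-1},{"xyz":[0.018,-0.013,0],"rot":[0,0,0],"jaw":-1},{"xyz":[0,0,0],"rot":[0,0,0],"jaw":-1}]' >/dev/null; python3 -c "
from h import *
go(452.3,-286.8,85,-15.6-90)
R=np.array(observe()['eef_rot']);print('down in tool',np.degrees(R.T@[0,0,-1]))"
```

```text
31.2 [ 448.4 -287.4  114.6] jaw deg -105.7 shift [-1.6 -3.7 29.6] turn -0.1 tilt [-0.0037  0.0024] F [-0.2  0.4 -2.6] w 55.8 q [ 0.52  0.31 -0.09  2.    0.03  0.84 -1.43]
down in tool [ 0.07780059 -0.24093525 57.29522011]
```

```bash
python3 -m creep '[{"xyz":[-0.0015,-0.004,0],"rot":[0.3,0,0],"jaw":-1},{"xyz":[0,0,0.012],"rot":[0,0,0],"jaw":-1},{"xyz":[0,0,0.012],"rot":[0,0,0],"jaw":-1},{"xyz":[0,0,0.01],"rot":[0,0,0],"jaw":-1},{"xyz":[0,0,0],"rot":[0,0,0],"jaw":-1}]' >/dev/null; python3 -c "
from h import *
go(452.3,-286.8,59,-15.6-90)
R=np.array(observe()['eef_rot']);print('down in tool',np.degrees(R.T@[0,0,-1]))"
```

```text
31.8 [ 450.8 -284.3   75.2] jaw deg -105.6 shift [ 2.  -2.2 16.2] turn -0.0 tilt [-0.002   0.0032] F [-0.8 -0.6 -2.7] w 55.8 q [ 0.52  0.36 -0.09  2.03  0.04  0.75 -1.44]
down in tool [ 0.14731355 -0.16143672 57.2953627 ]
```

```bash
python3 -m creep '[{"xyz":[0.002,-0.002,0],"rot":[0.15,0,0],"jaw":-1},{"xyz":[0,0,0.006],"rot":[0,0,0],"jaw":-1},{"xyz":[0,0,0.003],"rot":[0,0,0],"jaw":-1},{"xyz":[0,0,0],"rot":[0,0,0],"jaw":-1}]' >/dev/null; python3 -c "
from h import *
go(452.3,-286.8,59,-15.6-90)
R=np.array(observe()['eef_rot']);print('down in tool',np.degrees(R.T@[0,0,-1]))"
```

```text
32.1 [ 452.5 -286.7   65.3] jaw deg -105.6 shift [0.2 0.1 6.3] turn -0.0 tilt [0.0005 0.0026] F [-0.2 -0.1 -2. ] w 55.8 q [ 0.52  0.38 -0.09  2.03  0.04  0.73 -1.44]
down in tool [ 1.53343483e-01 -1.12438507e-02  5.72955732e+01]
```

```bash
python3 -m creep '[{"xyz":[0,0,0.003],"rot":[0,0,0],"jaw":-1},{"xyz":[0,0,0.002],"rot":[0,0,0],"jaw":-1},{"xyz":[0,0,0.001],"rot":[0,0,0],"jaw":-1}]' |grep -E "pos|force"
```

```text
tool_pos: [0.4527, -0.2869, 0.0593]
ft_force: [-0.1, -0.1, -2.1]
```

```bash
python3 -c "
from h import *
go(452.3,-286.8,59,-15.6-90)
cv2.imwrite('pics/t8.png',cv2.resize(get_image('scene')[130:250,110:270],None,fx=4,fy=4)[:,:,::-1])"
```

```text
32.5 [ 452.7 -286.9   59.3] jaw deg -105.6 shift [0.  0.5 0.3] turn -0.0 tilt [0.0013 0.0022] F [-0.1 -0.1 -2.1] w 55.7 q [ 0.52  0.39 -0.08  2.04  0.04  0.72 -1.44]
```

View pics/t8.png

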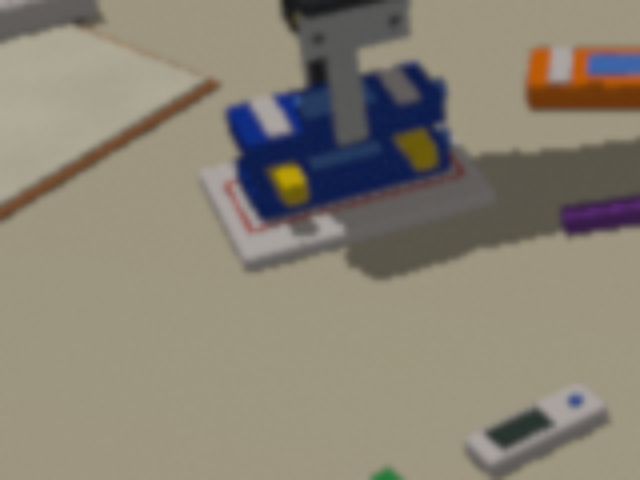

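The upper pack is just above the two sticks (crop (290,185) and (418,150)) and squarely aligned. Down about 1 mm more to make contact, then release and withdraw.

```bash
python3 -m creep '[{"xyz":[0,0,0.001],"rot":[0,0,0],"jaw":-1}]' |grep -E "pos|force"
```

```text
tool_pos: [0.4529, -0.2869, 0.0586]
ft_force: [-4.7, 5.7, 23.7]
```

Contact. Releasing now.

```bash
python3 -m creep '[{"xyz":[0,0,-0.0005],"rot":[0,0,0],"jaw":0.3},{"xyz":[0,0,0],"rot":[0,0,0],"jaw":0.8},{"xyz":[0,0,0],"rot":[0,0,0],"jaw":0.8},{"xyz":[0,0,0],"rot":[0,0,0],"jaw":0.8},{"xyz":[0,0,0],"rot":[0,0,0],"jaw":0.8},{"xyz":[0,0,-0.02],"rot":[0,0,0],"jaw":0.8},{"xyz":[0,0,-0.02],"rot":[0,0,0],"jaw":0.8},{"xyz":[0,0,-0.03],"rot":[0,0,0],"jaw":0.8},{"xyz":[0,0,-0.03],"rot":[0,0,0],"jaw":0.8}]' |grep -E "pos|force"
python3 -m creep '[{"xyz":[0,0,-0.03],"rot":[0,0,0],"jaw":0.8},{"xyz":[-0.03,-0.01,0],"rot":[0,0,0],"jaw":0.8},{"xyz":[-0.03,-0.01,0],"rot":[0,0,0],"jaw":0.8},{"xyz":[-0.035,-0.01,0],"rot":[0,0,0],"jaw":0.8},{"xyz":[-0.035,-0.01,0],"rot":[0,0,0],"jaw":0.8},{"xyz":[-0.035,-0.01,0],"rot":[0,0,0],"jaw":0.8},{"xyz":[-0.035,-0.01,0],"rot":[0,0,0],"jaw":0.8},{"xyz":[-0.035,-0.01,0],"rot":[0,0,0],"jaw":0.8},{"xyz":[-0.03,0,0],"rot":[0,0,0],"jaw":0.8}]' >/dev/null
python3 -c "
from h import *
go(452.3,-286.8)
im,m=masks('top')
for b in blobs(m['yellow'],20): print('y',*rect(b,.052))
for b in blobs(m['pale'],60): print('pale',*rect(b,.076))
for b in blobs(m['white'],60):
    r=rect(b,.076)
    if abs(r[0]-[452,-287]).max()<90: print('white',*r)
a=cv2.resize(im[110:270,360:480],None,fx=3,fy=3);b=cv2.resize(get_image('scene')[130:250,110:270],None,fx=3,fy=3)
c=np.zeros((480,850,3),np.uint8);c[:480,:360]=a;c[:360,365:845]=b
cv2.imwrite('pics/t9.png',cv2.resize(c,(800,452))[:,:,::-1])"
```

```text
tool_pos: [0.4509, -0.2861, 0.1589]
ft_force: [0.1, 0.6, -0.4]
34.4 [595.7 -47.9 196.5] jaw deg -106.2 shift [269.4  71.1  -0.6] turn None tilt [0.004  0.0001] F [ 0.1 -0.6  0.1] w 84.7 q [ 0.15  0.32 -0.22  1.79  0.08  1.04 -1.95]
y [853.8 639.9] [55.6 25.5] 1.1
```

View pics/t9.png

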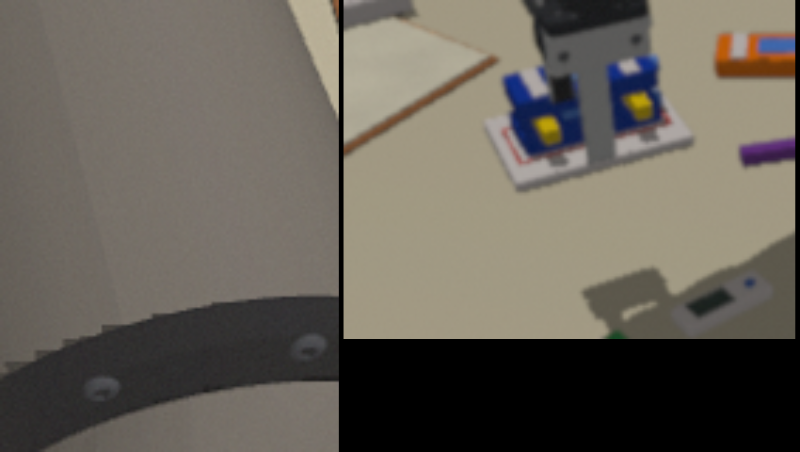

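The arm blocks both views. I'll move it further to the left and look again.

```bash
python3 -m creep '[{"xyz":[-0.02,0.025,0],"rot":[0,0,0],"jaw":0.8},{"xyz":[-0.02,0.025,0],"rot":[0,0,0],"jaw":0.8},{"xyz":[-0.02,0.025,0],"rot":[0,0,0],"jaw":0.8},{"xyz":[-0.02,0.025,0],"rot":[0,0,0],"jaw":0.8},{"xyz":[-0.02,0.025,0],"rot":[0,0,0],"jaw":0.8},{"xyz":[-0.02,0.015,0],"rot":[0,0,0],"jaw":0.8},{"xyz":[0,0,0],"rot":[0,0,0],"jaw":0.8}]' >/dev/null
python3 -c "
from h import *
go(452.3,-286.8)
im,m=masks('top')
for b in blobs(m['yellow'],20): print('y',*rect(b,.052))
for b in blobs(m['pale'],60): print('pale',*rect(b,.076))
for b in blobs(m['white'],60):
    r=rect(b,.076)
    if abs(r[0]-[452,-287]).max()<90: print('white',*r)
im2,m=masks('scene')
for b in blobs(m['pale'],30): print('scene pale',*rect(b,.076,'scene'))
a=cv2.resize(im[110:270,360:480],None,fx=3,fy=3);b=cv2.resize(im2[130:290,110:290],None,fx=2.6,fy=2.6)
c=np.zeros((480,850,3),np.uint8);c[:480,:360]=a;c[:b.shape[0],365:365+b.shape[1]]=b
cv2.imwrite('pics/t10.png',cv2.resize(c,(800,452))[:,:,::-1])"
```

```text
35.2 [489.1 111.6 195.3] jaw deg -106.0 shift [ 3.931e+02 -7.450e+01 -2.000e-01] turn None tilt [0.0032 0.0002] F [-0.2 -0.   0.1] w 84.4 q [-0.05  0.17 -0.34  1.98  0.07  0.99 -2.27]
y [853.1 629.3] [53.9  4.7] -1.0
y [ 506.4 -261.3] [22.7 16.4] 73.2
y [ 484.3 -339.6] [15.2 13.7] -16.5
y [ 418.4 -237.5] [20.6 15.6] 75.8
y [ 396.2 -315.5] [15.2 13.3] -11.9
pale [ 452.4 -287.1] [51.4 31.9] -14.8
pale [ 228.8 -245.9] [45.3 27.2] -42.2
white [ 495.8 -299.5] [48.8 16.5] 75.1
scene pale [ 454.1 -286.6] [46.1 24.8] -15.6
```

View pics/t10.png

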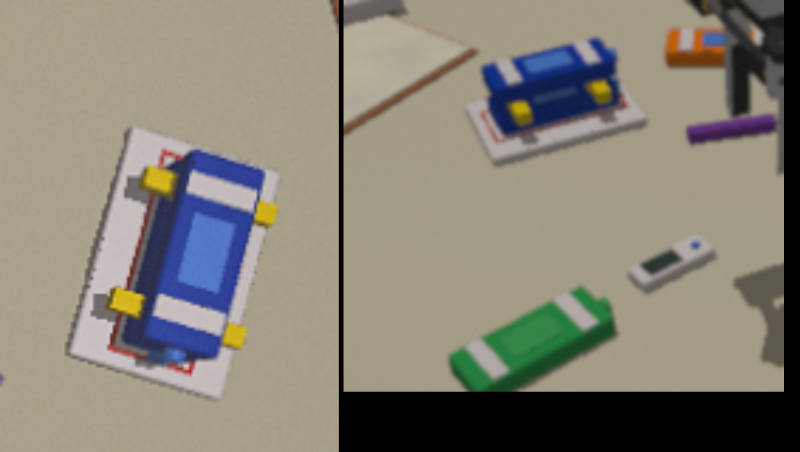

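The stack is correct. The upper pack's patch is at (452.4,-287.1) in both views, within 2 mm of the lower pack, and a stick lies under each end.

```bash
python3 -c "
from cell import *
print(close_job())"
```

```text
the job is handed in; nothing more can be done
None
```

The stack is built and handed in, at about 35 s of the 112 s allowed. I laid the right-hand blue pack inside the red outline, put a yellow stick across each white band, and set the left-hand blue pack on top.

**Last checks, with the arm clear of the stack:**
- **Upper pack:** its centre is at (452, -287) mm by the top camera and (454, -287) mm by the scene camera. The lower pack was measured at (452–454, -287) mm. Heading is -14.8° and -15.6° in the two views, against -15.7° for the outline.
- **Sticks:** their centres are about (495, -300) and (407, -276) mm, within about 3 mm of the band lines.
- **Level:** the pack looks level in the scene picture. I did not measure its tilt separately.
- **Left alone:** the green pack and thermometer look undisturbed. I did not measure them or the dose cup again after the start; the arm kept clear of all three.

**What did not go to plan:**
- **First grasp:** the gripper stopped about 23 mm too high and 11 mm off. I opened it, corrected and regripped before lifting anything.
- **Setting the top pack down:** it pressed briefly with about 24 N on contact, and the pictures show nothing shifted.
- **First look after release:** the arm blocked both cameras, so I moved it aside and looked again.

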